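# Find the tired push button and lock its channel off

## Robot

A 7-joint arm with a two-finger parallel gripper is mounted at the origin on the work surface. World frame = base frame: x ahead of the robot, y to its left, z up, the work surface at z = 0. Lengths are in m, angles in rad, forces in N, time in s.
With the tool pointing down it reaches from about 0.425 to 0.875 m from the base axis. Payload 8.4 kg.
Tool frame: the origin (TCP) lies on the centre line of the jaws, within the pads' length; the fingertips stand 14 mm ahead of it and the grasp point (between the pads) lies 5 mm behind it; x points along the fingers, y is the direction in which the jaws open and shut, and the axes are right-handed (so a half turn about x gives the same grasp; the last joint's range is limited). The gripper opens to 85 mm and grips with 20 to 120 N. Pads are 22 mm wide; open, the fingers measure 114 mm over their backs; the gripper's body (76 mm by 85 mm) begins 54 mm behind the grasp point. The pads swing forward as they close: fully open they stand 13 mm farther back than shut.
Start: joints at [-1.213, 0.333, 0.04, 1.465, -0.013, 1.343, -0.059], TCP at [0.287, 0.583, 0.245] pointing down, gripper open.
Joint ranges: [-2.58, 2.58], [-0.38, 2.09], [-1.3, 1.39], [0.25, 2.4], [-1.5, 4.64], [0.08, 2.09], [-2.65, 2.65]. Speed limits (rad/s): [2.22, 2.22, 2.79, 2.79, 3.14, 3.14, 3.14].

## Interface

Orientations are given as a 3x3 rotation matrix whose columns are the frame's x, y, z axes.
In Python, from bench import bot, command_gripper, readout, eyes gives the robot as it stands. Calls block until the motion is done:
- bot.move_pose(position, orientation): joint-space move of the TCP to a pose.
- bot.move_linear(position, ori=None, speed=0.15, force_limit=None): straight line of the TCP; ori=None keeps the orientation; speed is the mean speed in m/s. With force_limit (N) it stops when the force on the tool has changed by that much, and returns True; else False.
- bot.set_joints(angles): joint-space move.
- command_gripper(opening, grasp_force=None): finger opening in m; grasp_force is the grip in N (None keeps the last); returns when the fingers have stopped.
- bot.dwell(seconds).
- bot.solve_ik(position, orientation): joint angles nearest the present ones, or None.
- readout.get_obs(): the state.
- eyes.grab_frame(name): name is "side" or "top"; returns a dict with "image" (384x512x3 uint8, red, green, blue), "mtx" (3x3 intrinsics, pixels), "R" (3x3) and "t" (3): a world point X has camera coordinates R X + t. Camera axes: x right, y down, z forward; pixel columns grow to the right and rows downward; lengths in m; the calibration is good to about 2 mm. A picture is of the moment at which its call begins. There is no depth.
A pose or a line that the arm cannot do raises bot.MotionError and nothing moves.
- bot.close_job(): hands the job in, once; it reports no verdict.
The state is a dict: "time": time; "joint_pos": joint angles; "joint_velocities": joint speeds; "effort": joint torques, N m; "eef_pos": TCP position; "tcp_rot": TCP orientation; "ft_force": force on the tool from outside, world axes, zero at the start; "torque": the same for the moment, N m; "opening": finger opening in m.
Only numpy, scipy, OpenCV 4.12 (cv2) and the standard library are available. Lean on these libraries where they do the work, as an engineer would, in place of code of your own. Each camera call takes 0.05 s, during which the arm holds its last target. There are 200 camera calls.

## Task

On the control box, try the three push buttons in turn from left to right (as seen from the robot), with the same light push, to find the one whose spring has gone tired and which sinks clearly farther than the other two. Then switch off that channel only: pull the toggle bat behind that button outward out of its lock, flip it towards the robot and let it drop fully back into the lock on the off side. Leave the other two bats on and the loose relay on the box where it stands.

Things in the scene. Friction and masses are not known exactly. Their poses are not given: they have to be found in the camera images.
- console: grey control box flat on the table, 220 (x) x 360 (y) x 60 mm high; origin: centre of its underside; x points away from the robot, y to the left. On top three alike 4 mm plates, channels a, b, c in any order, centred at y +115 (left), +25, -65 mm (right). Each has a sprung button 50 mm nearer the robot than its centre and a locking toggle bat 50 mm beyond it; the white dome between is just a lamp.
- cap_a (a point): centre of the top face of channel a's push button: flat black round cap, 26 mm in diameter, 86 mm above the table when free, in a fixed steel bezel 38 mm wide whose rim is 70 mm above the table. Moves down with the cap.
- button_a (a joint): how far channel a's button is pushed in, m: 0 free, 0.012 bottomed. Spring return, 0.9 N to start moving; a sound button sinks 4 to 5 mm under a steady 5 N push (6 mm at 6 N), a tired one 11 to 12 mm. All three look alike.
- pivot_a (a point): fixed pivot of channel a's toggle, 56 mm above the table (8 mm under the plate's face); axes as the box's; the bat swings about y. Either side of the bat's 8 mm stem here stands a steel gate hump: 6 mm long (x), spanning 8 to 12 mm off in y, 19 mm above the plate. A cross pin through the stem (along y, 31 mm long, 7 mm thick, 22 mm from the pivot when locked) is caught by the humps.
- grip_a (a point): middle of the dark steel grip at the end of channel a's bat: round, 14 mm in diameter, 25 mm long (12 mm below this point to 13 mm above it along the bat, domed top), 54 mm from the pivot when the bat is down in its lock. Moves with the bat; z axis points outward along the bat.
- bat_a (a joint): lean of channel a's bat, rad: 0 upright; positive leans away from the robot (ON: 0.3 to 0.5 in the lock), negative leans towards the robot (OFF: -0.5 to -0.3 in the lock); stops at +-0.5. Light friction: stays where left.
- pull_a (a joint): how far channel a's bat is pulled outward along itself, m: 0 down in the lock, 0.014 fully out. A spring draws it in: 4 N at 0, 6.5 N at 0.010. The cross pin clears the gate humps only when pulled out 0.009 or more; otherwise it strikes them. Let go upright, the pin rests on the humps.
- cap_b (a point): centre of the top face of channel b's push button: flat black round cap, 26 mm in diameter, 86 mm above the table when free, in a fixed steel bezel 38 mm wide whose rim is 70 mm above the table. Moves down with the cap.
- button_b (a joint): how far channel b's button is pushed in, m: 0 free, 0.012 bottomed. Spring return, 0.9 N to start moving; a sound button sinks 4 to 5 mm under a steady 5 N push (6 mm at 6 N), a tired one 11 to 12 mm. All three look alike.
- pivot_b (a point): fixed pivot of channel b's toggle, 56 mm above the table (8 mm under the plate's face); axes as the box's; the bat swings about y. Either side of the bat's 8 mm stem here stands a steel gate hump: 6 mm long (x), spanning 8 to 12 mm off in y, 19 mm above the plate. A cross pin through the stem (along y, 31 mm long, 7 mm thick, 22 mm from the pivot when locked) is caught by the humps.
- grip_b (a point): middle of the dark steel grip at the end of channel b's bat: round, 14 mm in diameter, 25 mm long (12 mm below this point to 13 mm above it along the bat, domed top), 54 mm from the pivot when the bat is down in its lock. Moves with the bat; z axis points outward along the bat.
- bat_b (a joint): lean of channel b's bat, rad: 0 upright; positive leans away from the robot (ON: 0.3 to 0.5 in the lock), negative leans towards the robot (OFF: -0.5 to -0.3 in the lock); stops at +-0.5. Light friction: stays where left.
- pull_b (a joint): how far channel b's bat is pulled outward along itself, m: 0 down in the lock, 0.014 fully out. A spring draws it in: 4 N at 0, 6.5 N at 0.010. The cross pin clears the gate humps only when pulled out 0.009 or more; otherwise it strikes them. Let go upright, the pin rests on the humps.
- cap_c (a point): centre of the top face of channel c's push button: flat black round cap, 26 mm in diameter, 86 mm above the table when free, in a fixed steel bezel 38 mm wide whose rim is 70 mm above the table. Moves down with the cap.
- button_c (a joint): how far channel c's button is pushed in, m: 0 free, 0.012 bottomed. Spring return, 0.9 N to start moving; a sound button sinks 4 to 5 mm under a steady 5 N push (6 mm at 6 N), a tired one 11 to 12 mm. All three look alike.
- pivot_c (a point): fixed pivot of channel c's toggle, 56 mm above the table (8 mm under the plate's face); axes as the box's; the bat swings about y. Either side of the bat's 8 mm stem here stands a steel gate hump: 6 mm long (x), spanning 8 to 12 mm off in y, 19 mm above the plate. A cross pin through the stem (along y, 31 mm long, 7 mm thick, 22 mm from the pivot when locked) is caught by the humps.
- grip_c (a point): middle of the dark steel grip at the end of channel c's bat: round, 14 mm in diameter, 25 mm long (12 mm below this point to 13 mm above it along the bat, domed top), 54 mm from the pivot when the bat is down in its lock. Moves with the bat; z axis points outward along the bat.
- bat_c (a joint): lean of channel c's bat, rad: 0 upright; positive leans away from the robot (ON: 0.3 to 0.5 in the lock), negative leans towards the robot (OFF: -0.5 to -0.3 in the lock); stops at +-0.5. Light friction: stays where left.
- pull_c (a joint): how far channel c's bat is pulled outward along itself, m: 0 down in the lock, 0.014 fully out. A spring draws it in: 4 N at 0, 6.5 N at 0.010. The cross pin clears the gate humps only when pulled out 0.009 or more; otherwise it strikes them. Let go upright, the pin rests on the humps.
- relay_center (a point): centre (19 mm up) of a loose relay, 40 x 28 x 38 mm, black with a clear top, standing on the bare right-hand end of the box; not part of the work.

How it is judged:
By the outcome, as a careful person would: the job done as asked, in the order asked, and still so for the second after the job is handed in, with the robot touching nothing.
It also fails if it takes over 43 s, if anything falls off the work surface, if the arm or the gripper's body presses on something with over 40 N, if the wrist force passes 120 N, or if a joint passes its speed limit or range.

## Working session

There is one attempt and no reset: what is moved stays moved. The work goes in short steps, each a Python script; the robot and the scene stay as the last script left them, time stands still between calls to the robot, and variables do not carry over. Pictures are saved under pics/ and viewed, about 8 in all and at most 12, crops included, and the job is handed in when it is done.

```bash
ls; mkdir -p pics; python3 - <<'E'
from bench import bot, readout, eyes
import cv2,numpy as np
np.set_printoptions(precision=4,suppress=True)
for n in("top","side"):
    f=eyes.grab_frame(n); cv2.imwrite(f"pics/{n}0.png",f["image"][:,:,::-1]); print(n,f["mtx"],f["R"],f["t"])
o=readout.get_obs(); print(o)
E
```

```text
pics
top [[381.0362   0.     253.5261]
 [  0.     381.0362 196.3617]
 [  0.       0.       1.    ]] [[-0.028  -0.9994  0.0187]
 [-0.9863  0.0245 -0.1632]
 [ 0.1626 -0.023  -0.9864]] [0.0399 0.6098 0.6387]
side [[483.3321   0.     248.826 ]
 [  0.     483.3321 196.6706]
 [  0.       0.       1.    ]] [[ 0.9183 -0.3958 -0.0066]
 [-0.2282 -0.5158 -0.8258]
 [ 0.3234  0.7598 -0.564 ]] [-0.5157  0.2162  0.578 ]
{'time': 0.1, 'joint_pos': array([-1.2132,  0.3339,  0.0399,  1.4662, -0.0134,  1.3433, -0.0585]), 'joint_velocities': array([-0.0012, -0.0033, -0.0005, -0.0033, -0.0016, -0.0006,  0.001 ]), 'effort': array([  0.0053, -66.0017,   1.3715, -40.647 ,   0.0173,   0.0089,
         0.    ]), 'eef_pos': array([0.2865, 0.583 , 0.2445]), 'tcp_rot': array([[-0.0006,  0.4411,  0.8975],
       [-0.0014,  0.8975, -0.4411],
       [-1.    , -0.0015,  0.0001]]), 'ft_force': array([-0.1305,  0.0645,  0.1418]), 'torque': array([ 0.0343, -0.0265,  0.0515]), 'opening': 0.08534849343641761}
```

View pics/top0.png

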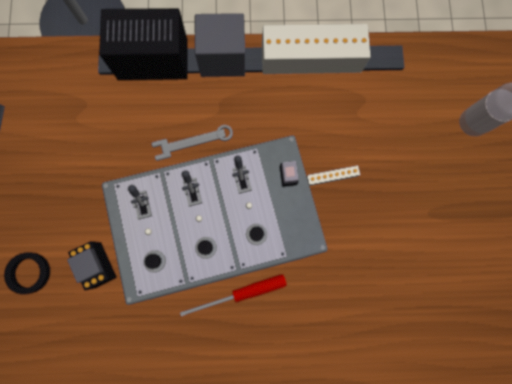

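View pics/side0.png

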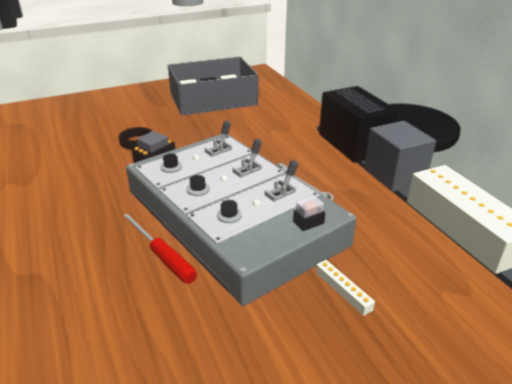

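```bash
python3 - <<'E'
import cv2
a=cv2.imread("pics/top0.png")[128:310,95:335]; cv2.imwrite("pics/topc.png",cv2.resize(a,None,fx=3.3,fy=3.3,interpolation=cv2.INTER_CUBIC))
a=cv2.imread("pics/side0.png")[110:300,120:360]; cv2.imwrite("pics/sidec.png",cv2.resize(a,None,fx=3.1,fy=3.1,interpolation=cv2.INTER_CUBIC))
E
```

```text
(no output)
```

View pics/topc.png

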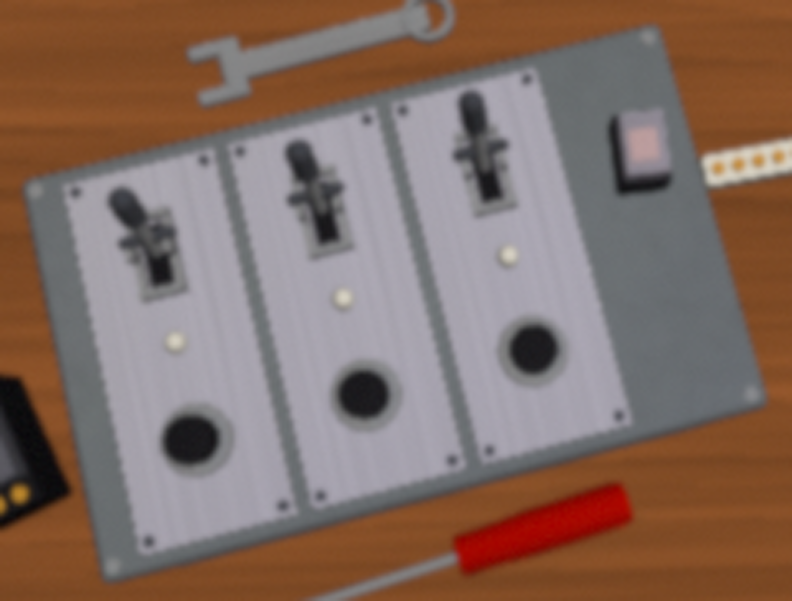

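View pics/sidec.png

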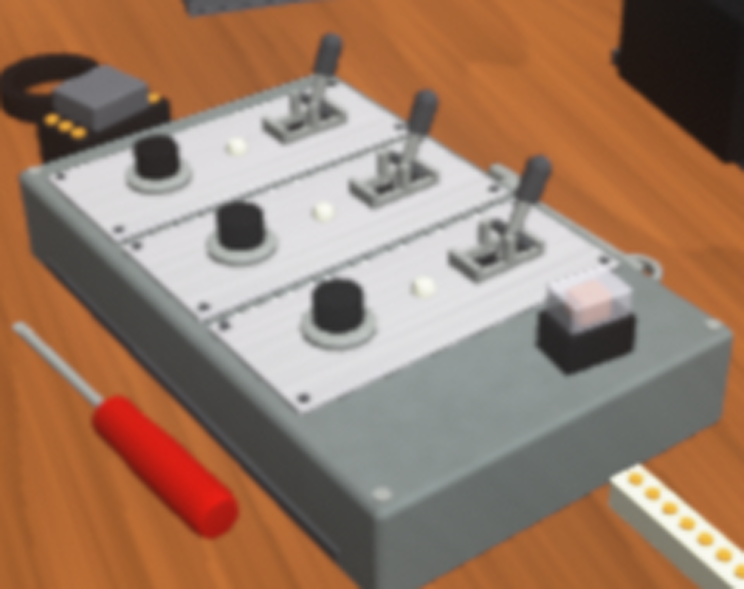

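```bash
cat > h.py <<'E'
import numpy as np
from scipy.optimize import least_squares
np.set_printoptions(precision=4,suppress=True)
CAM=dict(top=(np.array([[381.0362,0,253.5261],[0,381.0362,196.3617],[0,0,1]]),np.array([[-.028,-.9994,.0187],[-.9863,.0245,-.1632],[.1626,-.023,-.9864]]),np.array([.0399,.6098,.6387])),
 side=(np.array([[483.3321,0,248.826],[0,483.3321,196.6706],[0,0,1]]),np.array([[.9183,-.3958,-.0066],[-.2282,-.5158,-.8258],[.3234,.7598,-.564]]),np.array([-.5157,.2162,.578])))
def proj(c,X):
    K,R,t=CAM[c]; p=(R@np.asarray(X).T).T+t; p=p@K.T; return p[...,:2]/p[...,2:]
def uncrop(c,u):
    s,o=dict(top=(3.3,(95,128)),side=(3.1,(120,110)))[c]; return (np.array(u)+.5)/s-.5+o
YC=np.array([.115,.025,-.065])
def w(p,X):
    c,s=np.cos(p[2]),np.sin(p[2]); X=np.atleast_2d(X)
    return np.c_[p[0]+c*X[:,0]-s*X[:,1],p[1]+s*X[:,0]+c*X[:,1],X[:,2]]
E
cat > fit.py <<'E'
from h import *
cap=[[-.05,y,.086] for y in YC]
cor=[[.11,.18,.06],[.11,-.18,.06],[-.11,-.18,.06],[-.11,.18,.06]]
T=uncrop("top",[(190,440),(362,394),(534,349),(24,182),(658,23),(767,403),(104,581)])
S=uncrop("side",[(156,145),(239,212),(338,289),(732,333),(378,517),(20,172)])
Sx=cap+[cor[1],cor[2],cor[3]]
def res(p,full=False):
    a=proj("top",w(p,cap+cor))-T+p[3:5]; b=proj("side",w(p,Sx))-S+p[5:7]
    return (a,b) if full else np.r_[a.ravel(),b.ravel(),p[3:]*1.0]
r=least_squares(res,[.6,.1,.2,0,0,0,0],loss="soft_l1"); print(r.x); a,b=res(r.x,True); print(a,b)
p=r.x; print("caps",w(p,cap))
GT=uncrop("top",[(122,204),(301,159),(473,110)]); GS=uncrop("side",[(327,57),(423,112),(534,180)])
for i,y in enumerate(YC):
    g=lambda q:[[.05+.054*np.sin(q),y,.056+.054*np.cos(q)]]
    f=lambda q:np.r_[(proj("top",w(p,g(q[0])))-GT[i]+p[3:5]).ravel(),(proj("side",w(p,g(q[0])))-GS[i]+p[5:7]).ravel()]
    q=least_squares(f,[.4]); print(i,q.x,f(q.x),w(p,g(q.x[0])))
E
python3 fit.py
```

```text
[ 0.5746  0.0969  0.229   0.6302 -0.4032 -0.9021  0.2498]
[[-0.7261 -0.0101]
 [ 0.1579  0.0249]
 [ 0.1596 -0.0117]
 [-1.9436 -0.8354]
 [ 0.6125 -0.8926]
 [ 1.689   1.2657]
 [-1.1439  1.9859]] [[ 0.1263 -0.1746]
 [ 0.4458  0.1768]
 [ 0.1112  0.9564]
 [ 2.7063 -0.9361]
 [-0.0633  0.2514]
 [-1.6007 -0.5714]]
caps [[0.4999 0.1975 0.086 ]
 [0.5203 0.1099 0.086 ]
 [0.5407 0.0222 0.086 ]]
0 [0.3614] [ 1.4427  0.7424  1.1309 -0.8839] [[0.6158 0.2246 0.1065]]
1 [0.3884] [0.3929 0.3217 0.4368 0.0445] [[0.6376 0.1372 0.106 ]]
2 [0.4574] [ 0.1691  0.388   0.4917 -0.2163] [[0.6613 0.0503 0.1044]]
```

```bash
cat >> h.py <<'E'
P=np.array([.5746,.0969,.229])
def ori(q):  # tool x along -(outward direction of a bat leaning q), jaws along box y
    c,s=np.cos(P[2]),np.sin(P[2])
    x=-np.array([np.sin(q)*c,np.sin(q)*s,np.cos(q)]); y=np.array([-s,c,0])
    return np.c_[x,y,np.cross(x,y)]
def bat(i,q,r): return w(P,[.05+r*np.sin(q),YC[i],.056+r*np.cos(q)])[0]
E
python3 - <<'E'
from h import *
from bench import bot,command_gripper,readout
for i in range(3):
    print([bot.solve_ik(bat(i,q,r),ori(q)) is not None for q in(.45,.3,0,-.3,-.45) for r in(.052,.066,.1)])
command_gripper(0.0)
ob=readout.get_obs; R=ori(0)
for i in range(3):
    c=w(P,[-.05,YC[i],0])[0][:2]
    if i==0: bot.move_pose([*c,.140],R)
    else: bot.move_linear([*c,.125],speed=.15)
    if i==0: bot.move_linear([*c,.125],speed=.05)
    bot.dwell(.3); f0=ob()["ft_force"][2]
    hit=bot.move_linear([*c,.078],speed=.02,force_limit=5)
    o=ob(); bot.dwell(.3); o2=ob(); print(i,hit,o["eef_pos"],o["ft_force"][2]-f0,o2["eef_pos"],o2["ft_force"]-[0,0,f0],o2["time"],o["opening"])
    bot.move_linear([*c,.125],speed=.1)
E
```

```text
[True, True, True, True, True, True, True, True, True, True, True, True, True, True, True]
[True, True, True, True, True, True, True, True, True, True, True, True, True, True, True]
[True, True, True, True, True, True, True, True, True, True, True, True, True, True, True]
0 True [0.4998 0.1975 0.095 ] 6.082889546644835 [0.4998 0.1975 0.0954] [-0.4806 -0.1498  6.3772] 5.0167 8.402568370405344e-05
1 True [0.5202 0.1099 0.0882] 5.844373588109308 [0.5202 0.1099 0.0882] [0.6891 0.1159 6.6253] 8.4667 -9.966094598581361e-05
2 True [0.5406 0.0223 0.0944] 5.910792975435521 [0.5406 0.0222 0.0948] [-0.4598  0.424   6.2942] 11.7917 6.899270958098473e-05
```

```bash
python3 - <<'E'
from h import *
from bench import bot,command_gripper,readout,eyes
import cv2
o=readout.get_obs(); p=o["eef_pos"]; q=.39
bot.move_linear([p[0],p[1],.17],speed=.2)
command_gripper(.045,25)
bot.move_pose(bat(1,q,.12),ori(q))
bot.move_linear(bat(1,q,.053),speed=.1,force_limit=5)
o=readout.get_obs(); print(o["time"],o["eef_pos"]-bat(1,q,.053),o["ft_force"],o["opening"])
a=eyes.grab_frame("side")["image"][80:230,180:340,::-1]; b=eyes.grab_frame("top")["image"][110:260,120:280,::-1]
cv2.imwrite("pics/g.png",cv2.resize(np.hstack([a,b]),None,fx=2.5,fy=2.5,interpolation=cv2.INTER_CUBIC))
E
```

```text
14.75 [ 0.0005 -0.      0.001 ] [ 0.4675 -0.3409  0.0827] 0.04477269457536391
```

View pics/g.png

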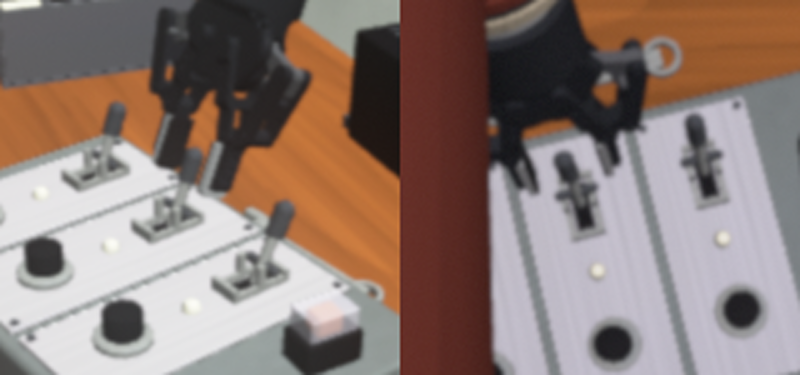

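```bash
python3 - <<'E'
from h import *
from bench import bot,command_gripper,readout,eyes
import cv2
ob=readout.get_obs; f0=ob()["ft_force"]; q=.39
def rep(n):
    o=ob(); print(n,round(o["time"],2),o["eef_pos"],"F box",ori(0)[:,[2,1,0]].T@(o["ft_force"]-f0),o["opening"])
command_gripper(.0,30); rep("closed")
bot.move_linear(bat(1,q,.060),speed=.03); rep("pull7")
bot.move_linear(bat(1,q,.0652),speed=.03); rep("pull12")
a=eyes.grab_frame("side")["image"][80:230,180:340,::-1]; b=eyes.grab_frame("top")["image"][110:260,120:280,::-1]
cv2.imwrite("pics/g2.png",cv2.resize(np.hstack([a,b]),None,fx=2.5,fy=2.5,interpolation=cv2.INTER_CUBIC))
E
```

```text
closed 15.23 [0.6375 0.1378 0.1054] F box [ 0.6242  2.7623 -2.6902] 0.012607069384277388
pull7 15.62 [0.6394 0.1381 0.1109] F box [-2.3358  3.0215  6.2083] 0.012484285512747956
pull12 15.94 [0.6416 0.1385 0.1163] F box [-1.2988  4.7477  6.9259] 0.012642710932159315
```

View pics/g2.png

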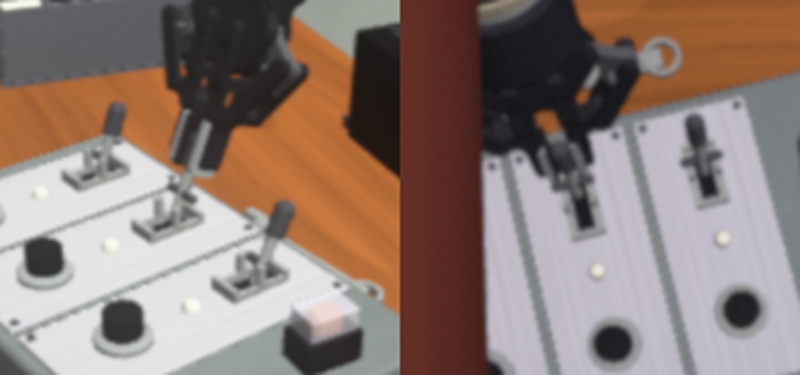

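```bash
python3 - <<'E'
from h import *
from bench import bot,command_gripper,readout,eyes
import cv2
ob=readout.get_obs; f0=np.array([.47,-.34,.08])
def rep(n):
    o=ob(); print(n,round(o["time"],2),o["eef_pos"],"F",ori(0)[:,[2,1,0]].T@(o["ft_force"]-f0),o["opening"])
for q in (.26,.13,0,-.13,-.26,-.38):
    hit=bot.move_linear(bat(1,q,.066),ori(q),speed=.03,force_limit=18); rep((q,hit))
    if hit: break
a=eyes.grab_frame("side")["image"][80:230,180:340,::-1]; b=eyes.grab_frame("top")["image"][110:260,120:280,::-1]
cv2.imwrite("pics/g3.png",cv2.resize(np.hstack([a,b]),None,fx=2.5,fy=2.5,interpolation=cv2.INTER_CUBIC))
E
```

```text
(0.26, False) 16.48 [0.6338 0.1367 0.1204] F [-1.2817  5.3851  6.9724] 0.012974960202829847
(0.13, False) 16.91 [0.6257 0.1347 0.1216] F [-1.0307  5.1794  8.706 ] 0.012758824757416746
(0, False) 17.34 [0.6176 0.1327 0.122 ] F [0.3582 5.0193 8.5675] 0.012824726343942291
(-0.13, False) 17.77 [0.6094 0.1307 0.1215] F [1.904  5.8618 7.7873] 0.012945763523544233
(-0.26, False) 18.21 [0.6013 0.1289 0.1199] F [0.9422 5.6889 7.704 ] 0.012801725963194331
(-0.38, False) 18.62 [0.5941 0.1271 0.1175] F [2.788  6.2981 8.136 ] 0.012674113396799752
```

View pics/g3.png

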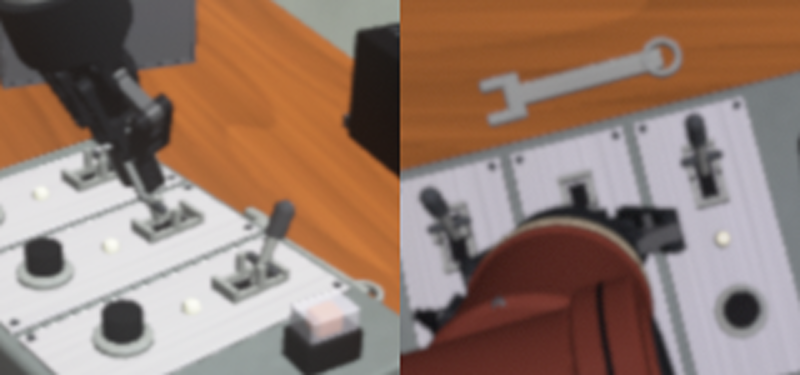

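```bash
python3 - <<'E'
from h import *
from bench import bot,command_gripper,readout,eyes
import cv2
ob=readout.get_obs; f0=np.array([.47,-.34,.08]); q=-.38
def rep(n):
    o=ob(); print(n,round(o["time"],2),o["eef_pos"],"F",ori(0)[:,[2,1,0]].T@(o["ft_force"]-f0),o["opening"])
hit=bot.move_linear(bat(1,q,.054),speed=.03,force_limit=14); rep(hit)
command_gripper(.04); rep("open")
bot.move_linear(bat(1,q,.13),speed=.12); rep("back")
p=ob()["eef_pos"]; bot.move_linear([p[0]-.05,p[1],.32],speed=.25)
bot.set_joints([-1.213,0.333,0.04,1.465,-0.013,1.343,-0.059]); rep("home")
a=eyes.grab_frame("side")["image"][110:240,120:340,::-1]; b=eyes.grab_frame("top")["image"][130:260,100:320,::-1]
cv2.imwrite("pics/g4.png",cv2.resize(np.vstack([a,b]),None,fx=2.3,fy=2.3,interpolation=cv2.INTER_CUBIC))
E
```

```text
False 19.27 [0.5988 0.1283 0.1063] F [0.331  6.6679 5.047 ] 0.012280898694825012
open 19.65 [0.5988 0.1273 0.1066] F [-0.1949  0.3303  0.5833] 0.03977218492559437
back 20.43 [0.5704 0.1217 0.1762] F [-0.1992 -0.1739  0.5923] 0.03975010586015621
home 23.08 [0.2884 0.5828 0.2458] F [0.3742 0.4091 0.0871] 0.04055202872235014
```

View pics/g4.png

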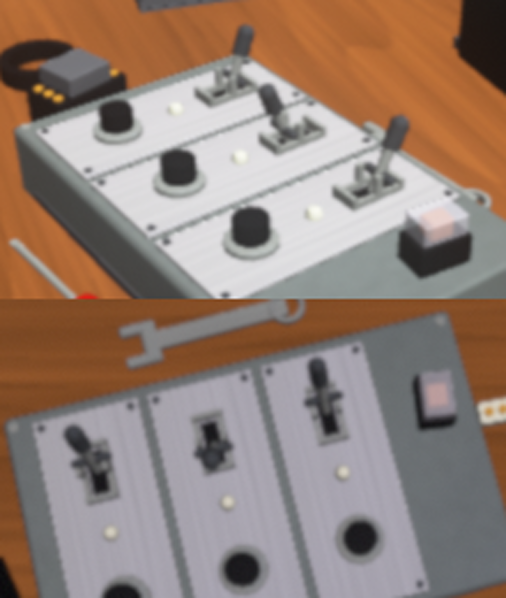

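```bash
python3 - <<'E'
from h import *
off=dict(top=np.array([.63,-.40]),side=np.array([-.90,.25]))
ob=dict(side=np.array([272,101])/2.3+[120,110],top=np.array([211,455-299])/2.3+[100,130])
f=lambda v:np.concatenate([proj(c,bat(1,*v))+off[c]-ob[c] for c in ob])
s=least_squares(f,[-.4,.054]); print(s.x,s.fun)
for r in(.054,.064): print(r,f([-.4,r]))
E
```

```text
[-0.3531  0.0501] [ 0.3501 -0.0573 -0.0529  0.3244]
0.054 [-1.4749 -0.8168  0.226   2.207 ]
0.064 [-3.4993 -4.9945 -0.0315  3.6349]
```

Grip measured at lean ≈ -0.35 and radius ≈ 50 mm (54 expected), so the bat is fully down in the off lock. Handing in.

```bash
python3 -c "
from bench import bot
bot.close_job()"
```

```text
the job is handed in; nothing more can be done
```

The middle button is the tired one, and its channel is now off. I handed the job in at about 23 s on the robot's clock, well under the 43 s limit.

- **Finding the button:** I pressed left, middle, then right with the same push, stopping at about 6 N. The left and right buttons sank about 5 mm. The middle one sank about 12 mm, taking the 12 mm as bottomed and using that to set the free height for the other two.
- **Flipping the bat:** I gripped the middle bat, pulled it out about 12 mm, swung it towards the robot without it catching, lowered it into the lock and let go. The arm then went back to its start position, touching nothing.
- **Last checks:** The final pictures put the middle bat at a lean of about -0.35 rad, inside the off range. Its grip measured about 50 mm from the pivot, against 54 mm expected when locked. That 4 mm gap is close to what I can read off the pictures, and a bat not fully dropped would read longer, not shorter. The other two bats still lean to ON, and the relay looks unmoved.

No check failed. A sideways force of 3–7 N built up while I held the bat, from a grasp slightly off centre, and it was gone once I let go.

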